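# Plug the altar lamp into the power track

## Robot

A 6-joint arm with a two-finger parallel gripper is mounted at the origin on the work surface. World frame = base frame: x ahead of the robot, y to its left, z up, the work surface at z = 0. Lengths are in mm, angles in rad, forces in N, time in s.
With the tool pointing down it reaches from about 300 to 775 mm from the base axis. Payload 14.6 kg.
Tool frame: the origin (TCP) lies on the centre line of the jaws, within the pads' length; the fingertips stand 19 mm ahead of it and the grasp point (between the pads) is the TCP (bot.tip_reach is the distance from the TCP to the fingertips, in mm); z points along the fingers, y is the line along which they close (so a half turn about z gives the same grasp; the last joint's range is limited). The gripper opens to 85 mm and grips with 20 to 120 N. Pads are 22 mm wide; open, the fingers measure 114 mm over their backs; the gripper's body (76 mm by 85 mm) begins 54 mm behind the grasp point. The pads swing forward as they close: fully open they stand 13 mm farther back than shut.
Start: joints at [1.138, 0.3, 1.521, -0, 1.321, -0.067], TCP at [196.73, 513.602, 250.281] pointing down, gripper open.
Joint ranges: [-3.03, 3.03], [-0.79, 2.21], [0.23, 2.52], [-1.04, 4.18], [0, 3.07], [-2.55, 2.55]. Speed limits (rad/s): [2.22, 2.22, 2.57, 3.14, 3.14, 3.14].

## Interface

Orientations are given as a unit quaternion [w, x, y, z].
In Python, from rig import bot gives the robot as it stands. Calls block until the motion is done:
- bot.move_to(position, orientation): joint-space move of the TCP to a pose.
- bot.servo_line(position, attitude=None, speed=150, until_force=None): straight line of the TCP; attitude=None keeps the orientation; speed is the mean speed in mm/s. With until_force (N) it stops when the force on the tool has changed by that much, and returns True; else False.
- bot.move_joints(angles): joint-space move.
- bot.move_gripper(opening, grip_force=None): finger opening in mm; grip_force is the grip in N (None keeps the last); returns when the fingers have stopped.
- bot.dwell(seconds).
- bot.ik(position, orientation): joint angles nearest the present ones, or None.
- bot.read_state(): the state.
- bot.read_camera(name): name is "scene" or "top" or "wrist"; returns a dict with "image" (420x560x3 uint8, blue, green, red), "depth" (420x560 float32, mm along the optical axis (not along the pixel's ray), 0 where there is no reading), "fovy" (degrees; the focal length in pixels is half the picture's height over the tangent of half this angle, whatever the lens; pixels are square), "cx", "cy" (the principal point, pixels), "eye" and "attitude" of the camera in the world; the wrist camera has in their place "mount" (4x4, takes a point from camera to tool coordinates, whose origin is the TCP and whose axes are the flange's). Camera axes: x right, y down, z forward; pixel columns grow to the right and rows downward; lengths in mm; the calibration is good to about 2 mm. A picture is of the moment at which its call begins: read the wrist's pose just before it.
A pose or a line that the arm cannot do raises bot.MotionError and nothing moves.
- bot.finish_job(): hands the job in; it is judged then, once.
The state is a dict: "clock": time; "joint_positions": joint angles; "qvel": joint speeds; "effort": joint torques, N m; "ee_pos": TCP position; "tool_rot": TCP orientation; "ft_force": force on the tool from outside, world axes, zero at the start; "moment": the same for the moment, N m; "grip_width": finger opening in mm; "grip_force": force on a finger pad.
Only numpy, scipy, OpenCV 4.12 (cv2) and the standard library are available. Lean on these libraries where they do the work, as an engineer would, in place of code of your own. Each camera call takes 0.05 s, during which the arm holds its last target. There are 200 camera calls.

## Task

Get the altar lamp plugged in: draw the lock pin out of its bore in the power track, park it upright in the open notch in the track's side with its collar resting on the rail, and only then plug the lamp upright into the white socket, fully home with its brass flange flat on the track. The socket slides in its track and stands up to 12 mm off the middle, so feel for the hole. Leave the incense pot, the vase and the saucer where they stand.

Things in the scene. Friction and masses are not known exactly. Their poses are not given: they have to be found in the camera images.
- track: Power track fixed on the altar: two dark steel rails and dark wood end caps round a white sliding socket module; 134 mm (x) by 220 mm (y), all tops level, 55 mm high. Origin on the altar under the slot's middle; z up, y along the rails; the -x rail (x -72 to -30) is nearer the robot.
- slot_mid (a point): Middle of the slot on the track's top. The white module (60 x 90 mm) has a rectangular hole 42 mm along track x by 28 mm along y, 2 mm chamfer, 45 mm deep. Hole centre: x = 0, but y unmeasured, anywhere from -12 to +12 mm from this point. The module is stiff to slide along y (about 6 N).
- bore (a point): Mouth of the vertical round bore (16 mm) in the -x rail, at track x -47, y 0, on the top face; the pin stands in it at the start. While it is there the lamp's flange cannot come down flat.
- notch (a point): Parking place of the pin's axis, on the top face (track x -55, y +80 mm): a vertical slot 18 mm wide (y +71 to +89), cut through the full height of the -x rail, open at the top and towards -x (rail face at x -72), closed at x -42.
- pin: Lock pin, 90 mm long, upright: brass shaft 14 mm thick and 45 mm long, brass collar 32 mm across and 5 mm thick above it, then a yellow round grip 20 mm thick and 40 mm tall (50 to 90 mm above the tip). Origin at the shaft's lower tip, z along it to the grip. About 90 g.
- pin_collar (a point): Underside of the pin's collar, on the axis, 45 mm above the tip; lies on the rail's top face when the pin is in the bore or the notch.
- lamp: Altar lamp, 107 mm tall, standing on its plug. From below: black block plug 40 (x) by 26 (y), 32 mm tall; brass flange 76 (x) by 60 (y) by 6 mm; green square body 36 x 36 mm, 38 to 88 mm above the foot (grip here); amber bulb on top. Origin mid-foot, z up. Fits with its x along the track's x, either way round. 250 g.
- lamp_flange (a point): Middle of the flange's underside, 32 mm above the foot; level with the track's top faces when the lamp is home.
- pot: Blue glazed incense pot, 96 mm across, 70 mm tall; origin under its middle. Leave alone.
- vase: White porcelain vase, 84 mm across, 120 mm tall; origin under its middle. Leave alone.
- saucer: Stainless steel saucer, 110 mm across, 16 mm high; origin under its middle. Leave alone.
Not all that is in view belongs to the job. There is more than one size of the pin; the job needs the largest.

How it is judged:
By the outcome, as a careful person would: the job done as asked, in the order asked, and still so for the second after the job is handed in, with the robot touching nothing.
It also fails if it takes over 64 s, if anything falls off the work surface, if the arm or the gripper's body presses on something with over 40 N, if the wrist force passes 120 N, or if a joint passes its speed limit or range.

## Working session

There is one attempt and no reset: what is moved stays moved. The work goes in short steps, each a Python script; the robot and the scene stay as the last script left them, time stands still between calls to the robot, and variables do not carry over. Pictures are saved under pics/ and viewed, at most 10 in all, crops included, and the job is handed in when it is done.

```bash
mkdir -p pics; ls
cat > h.py <<'E'
import numpy as np, cv2
from rig import bot
from scipy.spatial.transform import Rotation as R
def rot(q): return R.from_quat([q[1],q[2],q[3],q[0]]).as_matrix()
def K(c):
    f=c["image"].shape[0]/2/np.tan(np.radians(c["fovy"])/2); return f,c["cx"],c["cy"]
def cam(n):
    s=bot.read_state(); c=bot.read_camera(n)
    if n=="wrist":
        T=np.eye(4);T[:3,:3]=rot(s["tool_rot"]);T[:3,3]=s["ee_pos"]
        M=T@np.array(c["mount"]); c["E"]=M[:3,3];c["Rm"]=M[:3,:3]
    else:
        c["E"]=np.array(c["eye"]);a=np.array(c["attitude"]);c["Rm"]=rot(a) if a.size==4 else a
    return c
def ray(c,u,v,z):
    f,cx,cy=K(c); d=c["Rm"]@np.array([(u-cx)/f,(v-cy)/f,1.]); return c["E"]+d*(z-c["E"][2])/d[2]
def cloud(c):
    f,cx,cy=K(c); h,w=c["depth"].shape; u,v=np.meshgrid(np.arange(w),np.arange(h)); D=c["depth"]
    P=np.stack([(u-cx)/f*D,(v-cy)/f*D,D],-1)@c["Rm"].T+c["E"]; P[D==0]=np.nan; return P
def down(yaw): # tool z down; tool y at world angle yaw
    y=np.array([np.cos(yaw),np.sin(yaw),0]);z=np.array([0,0,-1.]);x=np.cross(y,z)
    q=R.from_matrix(np.stack([x,y,z],1)).as_quat(); return [q[3],q[0],q[1],q[2]]
E
python3 - <<'E'
from h import *
import pickle
for n in("scene","top"):
    c=cam(n);cv2.imwrite(f"pics/{n}0.png",c["image"]);pickle.dump(c,open(n+".pkl","wb"));print(n,c["E"],c["Rm"].round(2).tolist(),c["fovy"],c["cx"],c["cy"])
s=bot.read_state();print(s["clock"],s["tool_rot"],rot(s["tool_rot"]).round(2).tolist(),s["ft_force"])
E
```

```text
pics
scene [ 970.49884937 -677.4953049   879.40791832] [[0.85, 0.38, -0.36], [0.52, -0.61, 0.59], [0.0, -0.69, -0.72]] 44.82235431169419 277.3142822232663 206.81594826600863
top [ 522.85977719    4.73889465 1072.7024089 ] [[-0.03, -1.0, 0.03], [-1.0, 0.03, -0.02], [0.02, -0.03, -1.0]] 51.796224308175994 283.57692618421726 205.01787521697605
0.1 [-1.38059403e-04  1.81870533e-01  9.83322335e-01 -5.24759421e-04] [[-0.93, 0.36, -0.0], [0.36, 0.93, -0.0], [0.0, -0.0, -1.0]] [ 0.00732896 -0.16221779  0.32765947]
```

View pics/scene0.png

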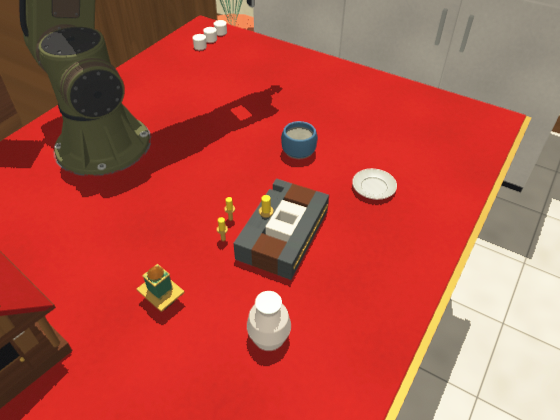

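View pics/top0.png

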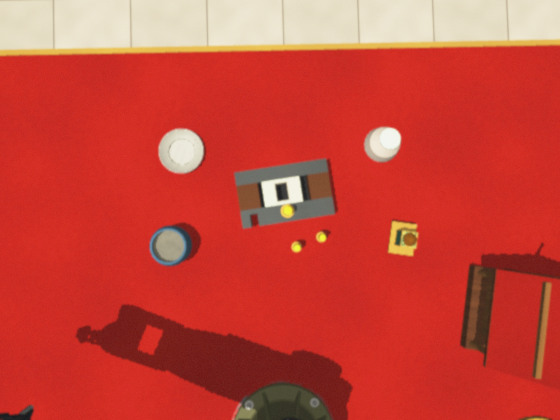

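The scene view shows the track, with a pin in its bore at (266,205), and two smaller loose pins at (229,208) and (222,229). The lamp is at (160,287). In the top view, the pin candidates are:
- (287,211), standing on the near rail in the bore
- (296,247), loose on the altar
- (321,237), loose on the altar

The one at (287,211) fits the description because it is in the bore and looks largest. I'll confirm that in an enlarged crop while I measure.

Run:
```python
from h import *
import pickle
t=pickle.load(open("top.pkl","rb"));s=pickle.load(open("scene.pkl","rb"))
cv2.imwrite("pics/crop1.png",np.hstack([cv2.resize(s["image"][180:260,200:300],(400,320),interpolation=2),cv2.resize(t["image"][190:270,240:340],(400,320),interpolation=2)]))
P=cloud(t);hsv=cv2.cvtColor(t["image"],cv2.COLOR_BGR2HSV);H,S,V=cv2.split(hsv)
# track top by height
m=((P[...,2]>48)&(P[...,2]<62)).astype(np.uint8);m[:, :225]=0;m[:,345:]=0;m[:140]=0;m[240:]=0
m=cv2.morphologyEx(m,cv2.MORPH_CLOSE,np.ones((9,9)));
cs,_=cv2.findContours(m,0,2);k=max(cs,key=cv2.contourArea)
q=np.array([ray(t,*p[0],55)[:2] for p in k],np.float32);print("track",cv2.minAreaRect(q), np.nanmedian(P[...,2][m>0]))
y=((H>18)&(H<35)&(S>120)&(V>120)).astype(np.uint8)
for k in cv2.findContours(y,0,2)[0]:
    if cv2.contourArea(k)<15: continue
    mm=np.zeros_like(y);cv2.drawContours(mm,[k],-1,1,-1);zz=np.nanpercentile(P[...,2][mm>0],[50,95])
    x,yy,w,h=cv2.boundingRect(k)
    print("yellow",(x,yy,w,h),cv2.contourArea(k),zz.round(1),ray(t,x+w/2-.5,yy+h/2-.5,zz[1])[:2].round(1))
    if w>20:
        q=np.array([ray(t,*p[0],38)[:2] for p in k],np.float32);print("lampflange",cv2.minAreaRect(q))
w=((S<60)&(V>170)).astype(np.uint8);w[:,:250]=0;w[:,315:]=0;w[:170]=0;w[215:]=0
k=max(cv2.findContours(w,0,2)[0],key=cv2.contourArea);q=np.array([ray(t,*p[0],55)[:2] for p in k],np.float32);print("white",cv2.minAreaRect(q))
print("mount",np.array(bot.read_camera("wrist")["mount"]).round(2).tolist(),bot.read_camera("wrist")["fovy"])
```

```text
track ((583.3272705078125, -18.78485107421875), (133.81735229492188, 219.66781616210938), 7.461812973022461) 53.79307686620598
yellow (292, 242, 9, 10) 54.5 [39.7 68.9] [458.5 -42.7]
yellow (317, 233, 9, 9) 52.0 [54.2 68.5] [ 478.9 -101.4]
yellow (389, 222, 29, 33) 581.0 [38.2 89.4] [ 472.2 -286.6]
lampflange ((469.8658447265625, -302.36712646484375), (63.58419418334961, 74.02713012695312), 80.49906921386719)
yellow (281, 205, 13, 13) 125.0 [ 60.7 100.5] [540.7 -23.2]
yellow (0, 40, 560, 15) 1859.5 [-6.4 -3.1] [956.2 -18.6]
lampflange ((940.1864624023438, -27.1258544921875), (11.28994083404541, 1355.3682861328125), 0.001044228789396584)
white ((588.7225952148438, -13.333236694335938), (62.849578857421875, 90.60399627685547), 7.458364963531494)
mount [[-0.0, -0.96, -0.26, 66.77], [1.0, -0.0, 0.0, 0.72], [-0.0, -0.26, 0.96, -122.3], [0.0, 0.0, 0.0, 1.0]] 65.67448029545544
```

View pics/crop1.png

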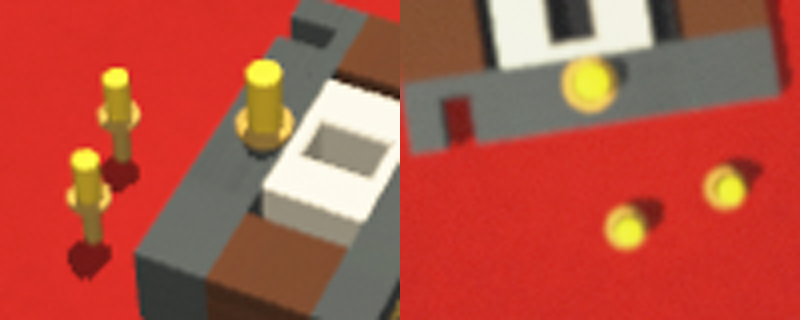

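The crop confirms it: the pin in the bore is clearly bigger and fatter than the two loose ones, which are only about 69 mm tall. Next I'll take a closer look with the wrist camera from above the pin.

```bash
cat >> h.py <<'E'
def refine(c,tag):
    P=cloud(c);H,S,V=cv2.split(cv2.cvtColor(c["image"],cv2.COLOR_BGR2HSV))
    m=((P[...,2]>45)&(P[...,2]<64)&~((H>18)&(H<35)&(S>120)&(V>120))).astype(np.uint8)
    m=cv2.morphologyEx(m,cv2.MORPH_CLOSE,np.ones((15,15)));k=max(cv2.findContours(m,0,2)[0],key=cv2.contourArea)
    q=np.array([ray(c,*p[0],55)[:2] for p in k],np.float32);print(tag,"track",cv2.minAreaRect(q),np.nanmedian(P[...,2][m>0]))
    return P,H,S,V,m
E
python3 - <<'E'
from h import *
import pickle
y=np.radians(97.46)
bot.move_to([541,-23,230],down(y))
s=bot.read_state();print(s["clock"],s["ee_pos"],s["joint_positions"])
c=cam("wrist");pickle.dump(c,open("w1.pkl","wb"));cv2.imwrite("pics/w1.png",c["image"])
P,H,S,V,m=refine(c,"w")
yy=((H>18)&(H<35)&(S>120)&(V>100)&(P[...,2]>90)).astype(np.uint8)
for k in cv2.findContours(yy,0,2)[0]:
    if cv2.contourArea(k)>60:
        (u,v),r=cv2.minEnclosingCircle(k);print("pintop",u,v,r,ray(c,u,v,100)[:2])
w=((S<60)&(V>150)&(m>0)).astype(np.uint8)
k=max(cv2.findContours(w,0,2)[0],key=cv2.contourArea);print("white",cv2.minAreaRect(np.array([ray(c,*p[0],55)[:2] for p in k],np.float32)))
E
```

```text
2.475 [541.03019264 -22.37043516 230.04377439] [-1.08997826e-01  2.98149869e-01  1.57149767e+00  7.75581291e-05
  1.27185436e+00 -1.81069494e+00]
w track ((582.8757934570312, -18.213699340820312), (133.3382568359375, 218.99130249023438), 7.459028720855713) 53.62087131148843
pintop 278.8823547363281 208.11764526367188 12.370532989501953 [540.92429712 -24.03588118]
white ((588.5191040039062, -12.693695068359375), (60.25334930419922, 90.78402709960938), 7.455207824707031)
```

View pics/w1.png

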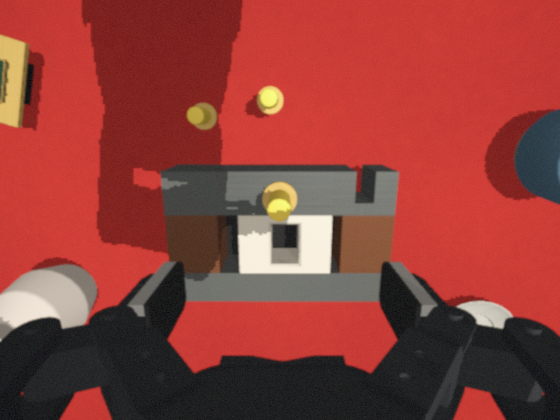

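The wrist view shows the track spanning (163–397, 167–300), the pin top at (279,209), the notch at (366,183) and the socket hole at (287,244). This matches the top-view measurements to within 1 mm, so I'll grasp the pin and park it.

Run:
```python
from h import *
bot.move_gripper(55,50)
bot.servo_line([541,-23.9,84],speed=150)
bot.move_gripper(0,50)
s=bot.read_state();print("grip",s["clock"],s["grip_width"],s["grip_force"],s["ee_pos"],s["ft_force"])
if s["grip_width"]<15: raise SystemExit
p=np.array([541,-23.9,84]);th=np.radians(7.46)
print(bot.servo_line(p+[0,0,58],speed=120))
s=bot.read_state();print("up",s["grip_width"],s["ft_force"],s["ee_pos"])
d=np.array([-8*np.cos(th)-80*np.sin(th),-8*np.sin(th)+80*np.cos(th),0])
bot.servo_line(p+d+[0,0,58],speed=120)
bot.servo_line(p+d+[0,0,40],speed=80) if 0 else None
hit=bot.servo_line(p+d+[0,0,4],speed=60,until_force=8)
s=bot.read_state();print("down",hit,s["clock"],s["ft_force"],s["ee_pos"])
if not hit:
    hit=bot.servo_line(p+d+[0,0,-3],speed=20,until_force=5)
    s=bot.read_state();print("seat",hit,s["clock"],s["ft_force"],s["ee_pos"])
c=cam("scene");cv2.imwrite("pics/s2.png",cv2.resize(c["image"][150:290,190:376],None,fx=4,fy=4,interpolation=2))
```

```text
grip 4.475 18.633176382362983 48.667144775390625 [541.26145663 -24.00493392  84.64820299] [-1.7712908   0.47878994  6.58077743]
False
up 18.725275707758104 [-0.28669918 -0.63348812 -0.60470538] [540.62834592 -23.83550014 141.32829135]
down False 6.975 [ 0.26846446 -0.05910041 -0.59710499] [522.88614007  54.41108067  88.36739174]
seat True 7.2667 [-1.19626848 -0.45743265  7.05136885] [523.06429653  54.38804329  84.6330785 ]
```

View pics/s2.png

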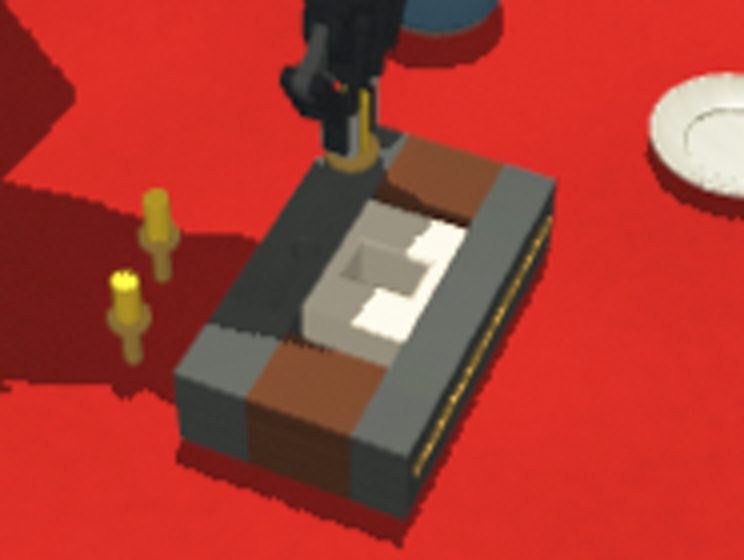

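The pin is seated in the notch with its collar on the rail. I'll release it and look at the lamp with the wrist camera.

Run:
```python
from h import *
import pickle
bot.move_gripper(45)
p=np.array(bot.read_state()["ee_pos"])
bot.servo_line(p+[0,0,120],speed=200)
c=cam("wrist");P=cloud(c);H,S,V=cv2.split(cv2.cvtColor(c["image"],cv2.COLOR_BGR2HSV))
yy=((H>18)&(H<35)&(S>120)&(V>100)&(P[...,2]>85)).astype(np.uint8)
for k in cv2.findContours(yy,0,2)[0]:
    if cv2.contourArea(k)>60:
        (u,v),r=cv2.minEnclosingCircle(k);print("pintop",u,v,np.nanpercentile(P[...,2][yy>0],90),ray(c,u,v,100)[:2])
print(bot.read_state()["clock"])
bot.move_gripper(70)
bot.move_to([470,-302,250],down(np.radians(-9.5)))
s=bot.read_state();print(s["clock"],s["ee_pos"],s["joint_positions"])
c=cam("wrist");pickle.dump(c,open("w2.pkl","wb"));cv2.imwrite("pics/w2.png",c["image"])
P=cloud(c);
for n,a,b,z in(("flange",30,42,38),("body",82,92,88),("bulb",98,112,107)):
    m=((P[...,2]>a)&(P[...,2]<b)&(np.hypot(P[...,0]-470,P[...,1]+302)<60)).astype(np.uint8)
    cs=cv2.findContours(m,0,2)[0]
    if not cs: continue
    k=max(cs,key=cv2.contourArea);q=np.array([ray(c,*x[0],z)[:2] for x in k],np.float32);print(n,cv2.minAreaRect(q),cv2.contourArea(k))
```

```text
pintop 282.5 218.4310302734375 99.3200570278328 [522.00330921  55.57535636]
8.4917
10.2167 [ 470.30500875 -301.32027787  249.85353259] [-6.35429975e-01  3.19433540e-01  1.49651623e+00  1.35024464e-04
  1.32588294e+00 -4.71901754e-01]
flange ((469.9000244140625, -298.71868896484375), (59.33082580566406, 75.5123291015625), 80.62725067138672) 2153.0
body ((469.9325256347656, -299.0421447753906), (36.69195556640625, 36.38991165161133), 79.64665985107422) 1567.0
bulb ((470.0973815917969, -297.23345947265625), (21.769939422607422, 22.024063110351562), 68.89432525634766) 468.0
```

View pics/w2.png

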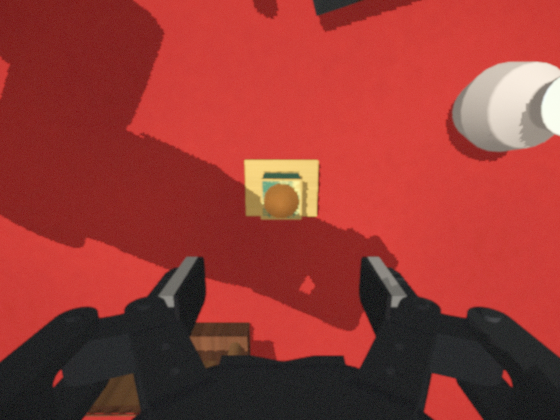

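The lamp stands upright at (282,200) in the wrist view, its centre at (469.9, −298.9) and its long axis at −9.5°. I'll centre it with a light squeeze along y, grip it along x, carry it to the track and feel for the hole.

Run:
```python
from h import *
L=[469.9,-298.9]; a=np.radians(-9.5)
bot.move_to([*L,150],down(a+np.pi/2)); bot.servo_line([*L,66],speed=150)
bot.move_gripper(0,20);s=bot.read_state();print("sq",s["grip_width"],s["ft_force"],s["clock"])
bot.move_gripper(70)
bot.servo_line([*L,140],speed=200)
bot.move_to([*L,140],down(a)); bot.servo_line([*L,66],speed=150)
bot.move_gripper(0,60);s=bot.read_state();print("grip",s["grip_width"],s["grip_force"],s["ft_force"],s["ee_pos"],s["clock"])
if s["grip_width"]<30: raise SystemExit
bot.servo_line([*L,170],speed=150)
T=np.array([587.8,-12.8])
bot.move_to([*T,170],down(np.radians(7.46)))
s=bot.read_state();print("over",s["grip_width"],s["ft_force"],s["ee_pos"],s["clock"])
bot.servo_line([*T,127],speed=100)
hit=bot.servo_line([*T,110],speed=15,until_force=8)
s=bot.read_state();print("feel",hit,s["ft_force"],s["moment"],s["ee_pos"],s["clock"])
```

```text
sq 35.8423045683304 [-1.10194096 -1.38973467  5.67971389] 12.7667
grip 35.712826036952784 59.43033277988434 [-2.1308907   0.89276267  7.54725256] [ 470.24301799 -299.17475775   66.94814572] 16.15
over 35.557182382713265 [ 0.0795029  -0.80292658 -2.84350158] [587.6436528  -13.85323552 169.78573848] 18.175
feel False [ 5.65306444  0.43339997 -2.13555539] [ 0.13098616 -1.09230012 -0.03231649] [587.97759347 -12.77102908 110.11063309] 20.0417
```

The plug dropped in on the first try and is about 11 mm deep. I'll nudge it +0.5 mm in x to relieve the 5.7 N side force, then press it home.

Run:
```python
from h import *
T=np.array([588.3,-12.8])
bot.servo_line([*T,110],speed=10)
hit=bot.servo_line([*T,84],speed=25,until_force=20)
s=bot.read_state();print("home?",hit,s["ft_force"],s["moment"],s["ee_pos"],s["clock"])
c=cam("scene");cv2.imwrite("pics/s3.png",cv2.resize(c["image"][150:290,190:376],None,fx=4,fy=4,interpolation=2))
```

```text
home? True [-1.77020873  0.28812729  6.98457575] [-0.0500513   0.25113972 -0.00610509] [588.05136588 -12.83368577  89.80005504] 21.075
```

View pics/s3.png

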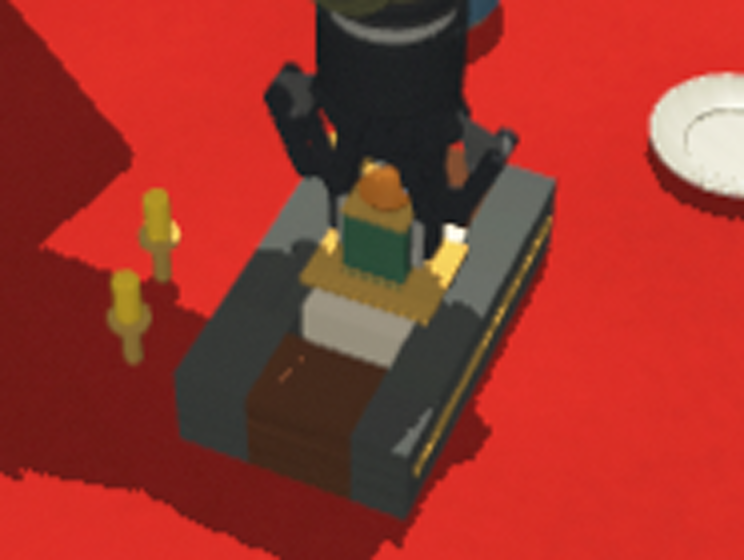

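The TCP stopped at z = 89.8, which is the predicted home height, and the lamp appears lit, with its flange on the track. I'll release it, back off and check.

Run:
```python
from h import *
bot.move_gripper(60)
p=np.array(bot.read_state()["ee_pos"])
bot.servo_line([p[0],p[1],240],speed=150)
bot.dwell(0.3)
c=cam("wrist");P=cloud(c);H,S,V=cv2.split(cv2.cvtColor(c["image"],cv2.COLOR_BGR2HSV));cv2.imwrite("pics/w3.png",c["image"])
r=np.hypot(P[...,0]-588,P[...,1]+12.8)
for n,a,b in(("flange",57,70),("body",104,118),("bulb",122,136)):
    m=(P[...,2]>a)&(P[...,2]<b)&(r<45)
    if m.sum()>20:
        q=P[m];A=np.c_[q[:,:2]-q[:,:2].mean(0),np.ones(len(q))];f=np.linalg.lstsq(A,q[:,2],rcond=None)[0]
        print(n,m.sum(),np.median(q[:,2]),"slope",f[:2].round(4),cv2.minAreaRect(q[:,:2].astype(np.float32)))
m=(P[...,2]>52)&(P[...,2]<57)&(r>50)&(r<120);print("track z",np.median(P[...,2][m]))
print(bot.read_state()["clock"])
```

```text
flange 2741 59.60065878900798 slope [-0.0004  0.0072] ((588.5374755859375, -12.50307846069336), (75.97968292236328, 59.92447280883789), 7.5342698097229)
body 1179 109.85834230555403 slope [ 0.0075 -0.0105] ((588.5296630859375, -12.779253005981445), (36.84876251220703, 37.94425582885742), 8.156214714050293)
bulb 538 124.2219675025281 slope [-0.0024 -0.0216] ((587.9947509765625, -12.582103729248047), (21.13703727722168, 20.58868980407715), 25.88786506652832)
track z 53.60205170941322
22.9917
```

View pics/w3.png

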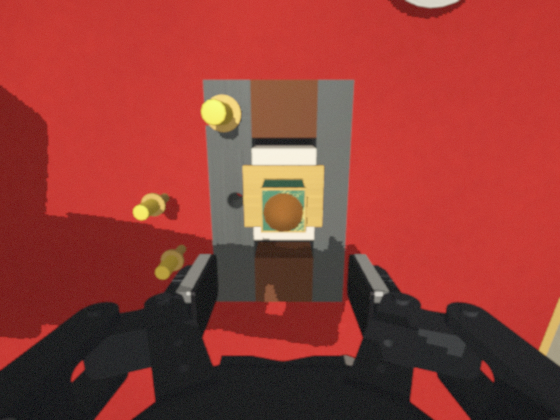

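The flange top is 6.0 mm above the track, which is its own thickness, and it's level, so the lamp is fully home at (283,205). The pin stands upright in the notch at (218,113), and the bore at (235,200) is empty.

```bash
python3 -c "
from rig import bot
print(bot.finish_job())"
```

```text
the job is handed in; nothing more can be done
None
```

The job is handed in at about 23 s of the 64 s: the pin stands upright in the notch, and the lamp was then plugged in fully home with its flange flat on the track; the pot, vase and saucer were not touched.

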